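# Check the charger lids and reject the stiff one

### The job

Two repaired grey battery chargers with yellow hinged lids stand side by side on the bench. Check first the lid of the charger on the robot's left, then the other: lift it by its red cross-bar about half-way (some 40 degrees) for a moment and let it go, to see whether it drops shut freely or is stiff and stays up. Set the charger with the stiff lid gently down flat on the floor of the empty red tray, without dropping it, its lid left standing up, and leave the good one standing where it is with its lid shut.

Things in the scene. Friction and masses are not known exactly. Their poses are not given: they have to be found in the camera images.
- charger_p: Loose charger, about 0.7 kg, mostly in the rear housing: grey rear housing, in front (-x) a black bay 54 x 60 x 34 mm high under a yellow lid. Origin on its underside, 36.5 mm below the hinge axis (along y). x to its rear, z up; reaches x = -77 to +56 mm. The two look alike; either may be the stiff one. Fronts roughly to the robot, one at y > 0 (left), one at y < 0.
- housing_p (a point): Centre of charger_p's grey rear housing, half-way up: a solid block 52 (x) x 60 (y) x 56 mm high with black louvres on top, to be grasped from above across its y (60 mm), also with the lid up. 28 mm above the underside; the hinge axis is 30 mm ahead of it (-x) and 8.5 mm above it. x to the charger's rear, z up.
- bar_p (a point): Middle of the red cross-bar of charger_p's lid: 10 mm thick, 36 mm long along y, round ends, pinched end to end from above; it spins freely on its stem, so the lid pivots while it is held. 72 mm from the hinge axis, 22 mm ahead of the bay's front face, 36.5 mm above the table when shut. x points to the hinge.
- lid_p (a joint): Angle of charger_p's yellow lid (60 x 50 x 5 mm), rad: 0 shut, grows as its front edge rises, stop at 1.2. A free lid drops shut within a second of being let go at any angle; a stiff one stays where it is left. Exactly one of the two is stiff: it needs only about 0.4 N more at the bar.
- charger_q: Loose charger, about 0.7 kg, mostly in the rear housing: grey rear housing, in front (-x) a black bay 54 x 60 x 34 mm high under a yellow lid. Origin on its underside, 36.5 mm below the hinge axis (along y). x to its rear, z up; reaches x = -77 to +56 mm. The two look alike; either may be the stiff one. Fronts roughly to the robot, one at y > 0 (left), one at y < 0.
- housing_q (a point): Centre of charger_q's grey rear housing, half-way up: a solid block 52 (x) x 60 (y) x 56 mm high with black louvres on top, to be grasped from above across its y (60 mm), also with the lid up. 28 mm above the underside; the hinge axis is 30 mm ahead of it (-x) and 8.5 mm above it. x to the charger's rear, z up.
- bar_q (a point): Middle of the red cross-bar of charger_q's lid: 10 mm thick, 36 mm long along y, round ends, pinched end to end from above; it spins freely on its stem, so the lid pivots while it is held. 72 mm from the hinge axis, 22 mm ahead of the bay's front face, 36.5 mm above the table when shut. x points to the hinge.
- lid_q (a joint): Angle of charger_q's yellow lid (60 x 50 x 5 mm), rad: 0 shut, grows as its front edge rises, stop at 1.2. A free lid drops shut within a second of being let go at any angle; a stiff one stays where it is left. Exactly one of the two is stiff: it needs only about 0.4 N more at the bar.
- red_tray: Empty red reject tray, fixed to the bench, 220 (x) x 170 (y) x 30 mm high, walls and floor 4 mm. Origin at the centre of its underside; z up. It stands to the left or right of the chargers; a blue tray of the same size, holding salvaged parts, stands on the other side.

How it is judged:
By the outcome, as a careful person would: the job done as asked, in the order asked, and still so for the second after the job is handed in, with the robot touching nothing.
It also fails if it takes over 64 s, if anything falls off the work surface, if the arm or the gripper's body presses on something with over 40 N, if the wrist force passes 120 N, or if a joint passes its speed limit or range.

### The arm

A 7-joint arm with a two-finger parallel gripper is mounted at the origin on the work surface. World frame = base frame: x ahead of the robot, y to its left, z up, the work surface at z = 0. Lengths are in m, angles in rad, forces in N, time in s.
With the tool pointing down it reaches from about 0.4 to 0.85 m from the base axis. Payload 4.4 kg.
Tool frame: the origin (TCP) lies at the very end of the fingers, on their centre line; the grasp point (between the pads) lies 19 mm behind it; z points along the fingers, y is the direction in which the jaws open and shut (so a half turn about z gives the same grasp; the last joint's range is limited). The gripper opens to 94 mm and grips with 3 to 60 N. Pads are 16 mm wide; open, the fingers measure 119 mm over their backs; the gripper's body (75 mm by 177 mm) begins 78 mm behind the grasp point.
Start: joints at [-1.33, 0.628, 0.038, 1.517, -0.027, 0.996, -0.02], TCP at [0.196, 0.62, 0.205] pointing down, gripper open.
Joint ranges: [-3.06, 3.06], [-0.37, 2.12], [-1.25, 1.32], [0.18, 2.47], [-1.1, 4.24], [0.23, 1.98], [-2.94, 2.94]. Speed limits (rad/s): [2.57, 2.57, 3.14, 3.14, 3.14, 3.14, 3.14].

### API

Orientations are given as a 3x3 rotation matrix whose columns are the frame's x, y, z axes.
In Python, from rig import ctrl gives the robot as it stands. The module is installed in compiled form; this text tells all that it offers.
- The arm moves only by the tool apply_moves, never from a script. Its argument "series" is a list that holds one entry, the list of rows, each a list of 7 numbers: the shift along the tool's x, y, z in mm, then the turn, a rotation vector about the tool's x, y, z in rad, then the closure, from 0 (fully open) to 1 (shut). In form: [[[x, y, z, rx, ry, rz, claw], ...]]. A call has 1 to 5 rows; each row shifts and turns the commanded pose from where the row before left it, along the tool's axes as they then stand; what a row does not reach is not made up. A row lasts 1/12 s, in which the tool goes at most 41.7 mm and 7.16 degrees, less where a joint would pass 70% of its speed; a pose out of reach is approached as far as the arm can. A call is refused whole if a number of a shift passes 41.7 or a number of a turn 0.125, either way. A call with a gripper value outside its range is refused whole. The fingers move at their own pace and stop on an object; "newtons" is the grip in N (left out, the last holds). Time passes only in rows, so rows that do not move let the fingers close. It gives the time, the measured TCP pose, the force and the opening at its end, in the units of the state.
- ctrl.state(): the state, without advancing time (a new reading comes with each control period).
- ctrl.snapshot(name): name is "scene" or "top" or "wrist"; returns a dict with "color" (480x640x3 uint8, blue, green, red), "fx", "fy", "cx", "cy" (pixels), "camera_from_world" (4x4, takes a point from world to camera coordinates). Camera axes: x right, y down, z forward; pixel columns grow to the right and rows downward; lengths in m; the calibration is good to about 2 mm. A picture is of the moment at which its call begins. There is no depth.
- ctrl.hand_in(): hands the job in, once; it reports no verdict.
The state is a dict: "time": time; "qpos": joint angles; "joint_vel": joint speeds; "effort": joint torques, N m; "tcp_pos": TCP position; "tool_rot": TCP orientation; "ft_force": force on the tool from outside, world axes, zero at the start; "wrist_torque": the same for the moment, N m; "grip_width": finger opening in m.
Only numpy, scipy, OpenCV 4.12 (cv2) and the standard library are available. Lean on these libraries where they do the work, as an engineer would, in place of code of your own. Each camera call takes 0.05 s, during which the arm holds its last target.

## Working session

There is one attempt and no reset: what is moved stays moved. The work goes in short steps, Python scripts to look and compute and a tool call to move; the robot and the scene stay as the last step left them, time stands still between calls to the robot, and variables do not carry over. Pictures are saved under pics/ and viewed, and the job is handed in when it is done.

Besides the shell and the picture viewer there is one more tool, called after "Call:" by a JSON object that holds its "name" and its "arguments", one argument or row to a line. apply_moves: Moves the arm, as the interface text tells. Its arguments: {"type":"object","properties":{"series":{"type":"array"},"newtons":{"type":"number"}},"required":["series"]}

```bash
mkdir -p pics
python3 - <<'E'
from rig import ctrl
import cv2,json
s=ctrl.state();print(s)
for n in("scene","top"):
    d=ctrl.snapshot(n);cv2.imwrite(f"pics/{n}0.png",d["color"]);print(n,d["fx"],d["fy"],d["cx"],d["cy"],d["camera_from_world"])
E
```

```text
{'time': 0.0, 'qpos': array([-1.32979885,  0.62929164,  0.03843294,  1.51833446, -0.02703601,
        0.99626643, -0.01998428]), 'joint_vel': array([ 7.95621183e-04,  5.80845604e-04, -2.91162251e-05, -3.41978838e-04,
        2.24200144e-03,  8.47865882e-04, -2.87201459e-04]), 'effort': array([-1.42739268e-04, -5.49738264e+01,  1.14353377e+00, -1.86635077e+01,
       -5.22399531e-02,  2.38630234e-02,  1.56197789e-04]), 'tcp_pos': array([0.19606806, 0.6190563 , 0.20459997]), 'tool_rot': array([[-9.53306896e-01,  3.02002741e-01, -5.53423910e-04],
       [ 3.02003248e-01,  9.53305390e-01, -1.69481401e-03],
       [ 1.57435189e-05, -1.78281370e-03, -9.99998411e-01]]), 'ft_force': array([ 0.32773843, -0.44154201, -0.04493604]), 'wrist_torque': array([0.01952594, 0.00198152, 0.08858329]), 'grip_width': 0.09386515438375878}
scene 568.9260443451102 568.9260443451102 310.3480562257093 242.09737923855306 [[ 0.85581766  0.51715648 -0.01119362 -0.44337702]
 [ 0.42627296 -0.71734703 -0.55109401 -0.2172259 ]
 [-0.29303155  0.46686445 -0.83436808  1.29922376]
 [ 0.          0.          0.          1.        ]]
top 507.3699259251784 507.3699259251784 323.5443246421654 243.06619256409 [[-0.02148931 -0.99975304 -0.00566286 -0.01058343]
 [-0.99573237  0.02191068 -0.08964911  0.54116356]
 [ 0.08975104  0.00371219 -0.99595731  1.00769998]
 [ 0.          0.          0.          1.        ]]
```

View pics/scene0.png

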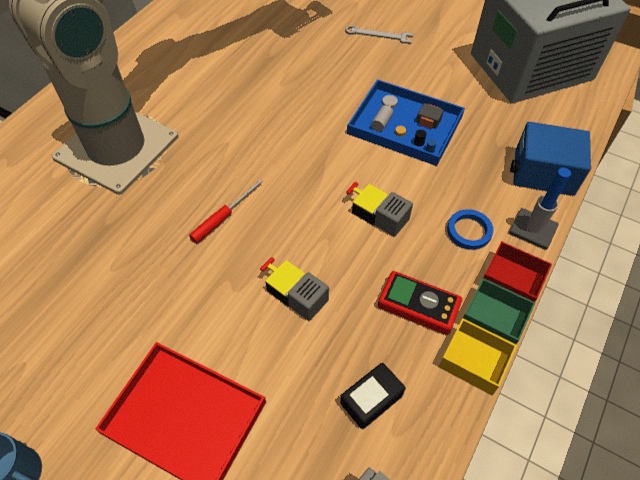

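View pics/top0.png

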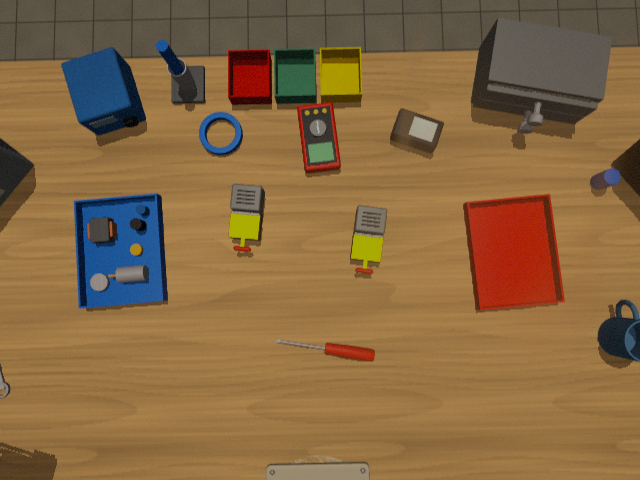

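The top view shows the blue tray on the left (around 120,250), the left charger with its bar near (242,249), the right charger with its bar near (364,270), and the red tray on the right near (515,250). I'll enlarge these areas next.

```bash
cat > h.py <<'E'
import numpy as np
def unproj(d,u,v,z):
    T=np.array(d["camera_from_world"]);R=T[:3,:3];t=T[:3,3]
    c=-R.T@t; r=R.T@np.array([(u-d["cx"])/d["fx"],(v-d["cy"])/d["fy"],1.])
    return c+r*(z-c[2])/r[2]
def proj(d,p):
    T=np.array(d["camera_from_world"]);q=T[:3,:3]@np.array(p)+T[:3,3]
    return d["fx"]*q[0]/q[2]+d["cx"],d["fy"]*q[1]/q[2]+d["cy"]
E
python3 - <<'E'
import cv2,numpy as np
i=cv2.imread("pics/top0.png")
a=cv2.resize(i[175:260,215:275],None,fx=7,fy=7,interpolation=cv2.INTER_CUBIC)
b=cv2.resize(i[195:280,335:395],None,fx=6.6667,fy=7,interpolation=cv2.INTER_CUBIC)[:, :]
b=cv2.resize(i[195:280,340:397],None,fx=7,fy=7,interpolation=cv2.INTER_CUBIC)
a=a[:, :400];b=b[:,:400]
cv2.imwrite("pics/crop.png",np.hstack([a,b[:595]])[:600])
print(a.shape,b.shape)
E
```

```text
(595, 400, 3) (595, 399, 3)
```

View pics/crop.png

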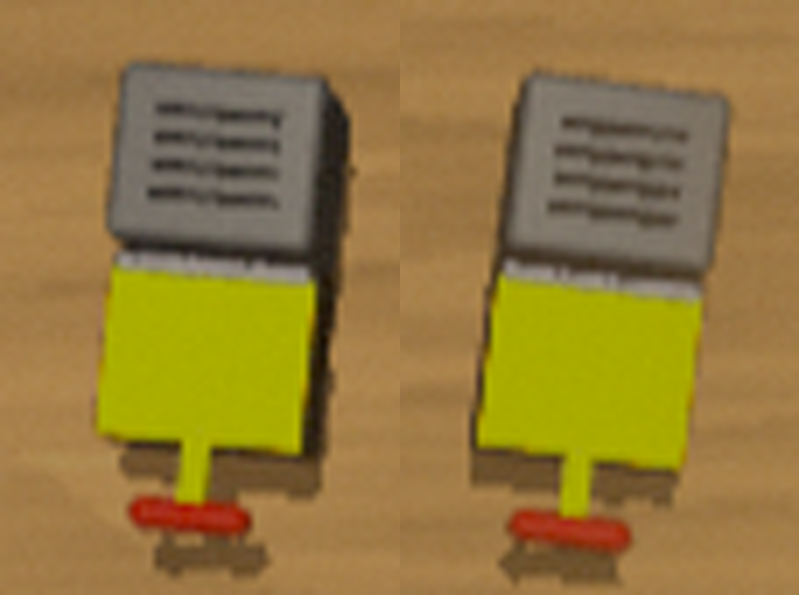

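Run:
```python
from rig import ctrl
from h import *
d=ctrl.snapshot("top")
def P(cx,cy,ox,oy,z): return unproj(d,ox+(cx+.5)/7-.5,oy+(cy+.5)/7-.5,z)
for n,b,h,o in (("L",(190,516),(219,157),(215,175)),("R",(169.5,531),(216.5,173),(340,195))):
    pb=P(*b,*o,.0365+.003);ph=P(*h,*o,.056)
    v=ph-pb;print(n,pb.round(4),ph.round(4),"dist(102)",np.hypot(*v[:2])*1e3,"yaw",np.degrees(np.arctan2(v[1],v[0])))
for uv in((466,203),(550,195),(563,300),(481,309)): print(unproj(d,*uv,.03).round(4))
s=ctrl.state();print(s["time"])
```

```text
L [0.5325 0.1418 0.0395] [0.6333 0.1301 0.056 ] dist(102) 101.46460230297379 yaw -6.622460580967983
R [ 0.4829 -0.1014  0.0395] [ 0.5831 -0.1164  0.056 ] dist(102) 101.31900060449689 yaw -8.479690025014692
[ 0.6157 -0.3138  0.03  ]
[ 0.6283 -0.4852  0.03  ]
[ 0.4156 -0.498   0.03  ]
[ 0.4013 -0.3337  0.03  ]
0.15
```

```bash
cat >> h.py <<'E'
def go(p,yaw,s=None):
    from rig import ctrl
    from scipy.spatial.transform import Rotation as Ro
    s=s or ctrl.state();R=s["tool_rot"]
    y=np.radians(yaw);c,n=np.cos(y),np.sin(y)
    Rt=np.array([[-c,-n,0],[-n,c,0],[0,0,-1.]])
    # shift in current tool axes, shift in target axes, turn
    dp=(np.array(p)-s["tcp_pos"])*1e3
    print("t",round(s["time"],2),"tcp",s["tcp_pos"].round(4),"w",round(s["grip_width"],4),"F",s["ft_force"].round(1))
    print("shift cur",(R.T@dp).round(1),"shift tgt",(Rt.T@dp).round(1),"turn",Ro.from_matrix(R.T@Rt).as_rotvec().round(4))
E
python3 - <<'E'
from h import *
go((.5325,.1418,.12),-6.4)
E
```

```text
t 0.15 tcp [0.1961 0.6192 0.2048] w 0.0939 F [-0.2 -0.4  0.3]
shift cur [-464.9 -353.4   85.3] shift tgt [-387.5 -436.9   84.8] turn [-1.400e-03 -1.000e-04 -1.951e-01]
```

Call:
{"name": "apply_moves", "arguments": {
  "series": [
    [[0,0,0,0,0,-0.1,0],[0,0,0,-0.002,0,-0.095,0]]
  ],
  "newtons": 6
}}

```text
time: 0.32
tcp_pos: [0.1961, 0.6195, 0.205]
tool_rot: [[-0.994, 0.107, 0.0], [0.107, 0.994, 0.001], [-0.0, 0.001, -1.0]]
ft_force: [0.8, 0.0, -0.8]
grip_width: 0.094
```

Run:
```python
from h import *
go((.5325,.1418,.12),-6.4)
```

```text
t 0.32 tcp [0.1961 0.6195 0.205 ] w 0.094 F [ 0.8  0.  -0.8]
shift cur [-385.5 -439.1   84.6] shift tgt [-387.5 -437.2   85. ] turn [0.0011 0.0002 0.0047]
```

Call:
{"name": "apply_moves", "arguments": {
  "series": [
    [[-25,-28,0,0,0,0,0],[-25,-28,0,0,0,0,0],[-25,-28,0,0,0,0,0],[-25,-28,0,0,0,0,0],[-25,-28,0,0,0,0,0]]
  ]
}}

```text
time: 0.73
tcp_pos: [0.3055, 0.4649, 0.205]
tool_rot: [[-0.994, 0.111, 0.0], [0.111, 0.994, 0.002], [0.0, 0.002, -1.0]]
ft_force: [0.5, -0.2, -0.2]
grip_width: 0.0939
```

Call:
{"name": "apply_moves", "arguments": {
  "series": [
    [[-25,-28,0,0,0,0,0],[-25,-28,0,0,0,0,0],[-25,-28,0,0,0,0,0],[-25,-28,0,0,0,0,0],[-25,-28,0,0,0,0,0]]
  ]
}}

```text
time: 1.15
tcp_pos: [0.4141, 0.3118, 0.2049]
tool_rot: [[-0.994, 0.111, 0.0], [0.111, 0.994, 0.002], [0.0, 0.002, -1.0]]
ft_force: [-0.4, 0.2, -0.2]
grip_width: 0.0939
```

Call:
{"name": "apply_moves", "arguments": {
  "series": [
    [[-25,-28,0,0,0,0,0],[-25,-28,10,0,0,0,0],[-25,-28,20,0,0,0,0],[-25,-28,20,0,0,0,0],[-20,-20,20,0,0,0,0]]
  ]
}}

```text
time: 1.57
tcp_pos: [0.5187, 0.167, 0.1349]
tool_rot: [[-0.993, 0.114, 0.001], [0.114, 0.993, 0.001], [-0.001, 0.001, -1.0]]
ft_force: [1.2, 0.8, 0.2]
grip_width: 0.0939
```

Run:
```python
from h import *
from rig import ctrl
import cv2
go((.5325,.1418,.12),-6.4)
d=ctrl.snapshot("wrist");cv2.imwrite("pics/w1.png",d["color"])
go((.5325,.1418,.12),-6.4)
print(proj(d,(.5325,.1418,.0365)),proj(d,(.6333,.1301,.056)))
```

```text
t 1.57 tcp [0.5187 0.167  0.1349] w 0.0939 F [1.2 0.8 0.2]
shift cur [-16.6 -23.4  14.9] shift tgt [-16.5 -23.5  14.9] turn [ 0.0012  0.0013 -0.0026]
t 1.62 tcp [0.5202 0.1607 0.1313] w 0.0939 F [ 2.4 -3.6 -2.3]
shift cur [-14.5 -17.2  11.4] shift tgt [-14.3 -17.4  11.3] turn [-0.0046 -0.0006 -0.0093]
(np.float64(288.52928330785267), np.float64(257.54847785192675)) (np.float64(289.1342596582052), np.float64(400.95069648581114))
```

View pics/w1.png

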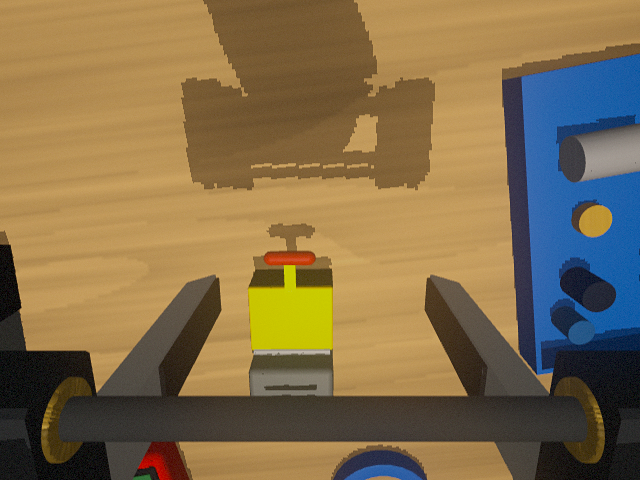

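The wrist picture shows the bar at (290,258), about 1 px from the predicted (288.5,257.5), so the measurement holds.

Call:
{"name": "apply_moves", "arguments": {
  "series": [
    [[-10,-10,10,0,0,0,0],[0,0,0,0,0,0,0],[0,0,0,0,0,0,0]]
  ]
}}

```text
time: 1.87
tcp_pos: [0.5255, 0.159, 0.125]
tool_rot: [[-0.994, 0.113, -0.001], [0.113, 0.994, 0.002], [0.001, 0.001, -1.0]]
ft_force: [0.2, 0.1, 0.0]
grip_width: 0.0936
```

Run:
```python
from h import *
go((.5325,.1418,.0185),-6.4)
```

```text
t 1.87 tcp [0.5255 0.159  0.125 ] w 0.0936 F [0.2 0.1 0. ]
shift cur [ -9.  -16.4 106.5] shift tgt [ -8.9 -16.3 106.5] turn [ 0.0015 -0.0014 -0.0015]
```

Call:
{"name": "apply_moves", "arguments": {
  "series": [
    [[-9,-16,0,0,0,0,0],[0,0,30,0,0,0,0],[0,0,35,0,0,0,0],[0,0,30,0,0,0,0],[0,0,11.5,0,0,0,0]]
  ]
}}

```text
time: 2.28
tcp_pos: [0.5305, 0.1439, 0.0165]
tool_rot: [[-0.994, 0.109, -0.004], [0.109, 0.994, 0.002], [0.004, 0.001, -1.0]]
ft_force: [-0.3, -0.4, -0.8]
grip_width: 0.0943
```

Call:
{"name": "apply_moves", "arguments": {
  "series": [
    [[0,0,0,0,0,0,0],[0,0,0,0,0,0,0.3]]
  ]
}}

```text
time: 2.45
tcp_pos: [0.5331, 0.1437, 0.0196]
tool_rot: [[-0.994, 0.11, 0.0], [0.11, 0.994, 0.002], [-0.0, 0.002, -1.0]]
ft_force: [0.5, 0.6, 0.7]
grip_width: 0.0903
```

Run:
```python
from h import *
from rig import ctrl
import cv2
d=ctrl.snapshot("wrist");cv2.imwrite("pics/w2.png",d["color"])
go((.5325,.1418,.0185),-6.4)
```

```text
t 2.5 tcp [0.534  0.1437 0.0204] w 0.0863 F [ 0.4  1.2 -0.2]
shift cur [ 1.3 -2.1  1.9] shift tgt [ 1.3 -2.1  1.9] turn [0.0031 0.002  0.0008]
```

View pics/w2.png

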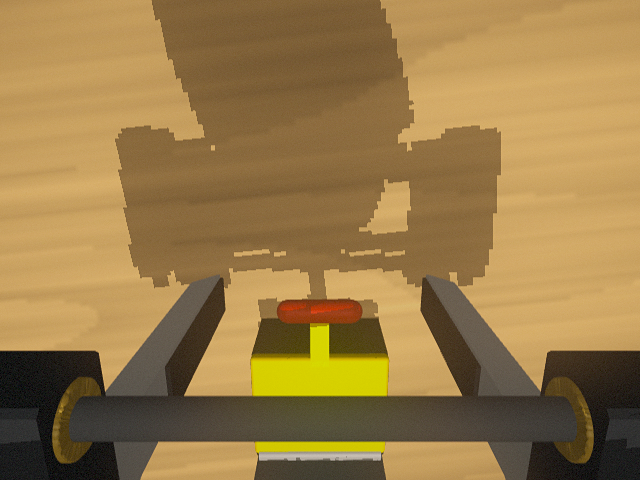

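The bar is centred at column 320 and the fingers at 322. Correcting slightly and closing.

Call:
{"name": "apply_moves", "arguments": {
  "series": [
    [[1.5,-0.6,1.5,0,0,0,0.5],[0,0,0,0,0,0,0.8],[0,0,0,0,0,0,0.8],[0,0,0,0,0,0,0.8],[0,0,0,0,0,0,0.8]]
  ]
}}

```text
time: 2.92
tcp_pos: [0.5319, 0.1423, 0.018]
tool_rot: [[-0.994, 0.112, 0.001], [0.112, 0.994, 0.002], [-0.001, 0.002, -1.0]]
ft_force: [0.6, 0.3, -1.0]
grip_width: 0.0534
```

Call:
{"name": "apply_moves", "arguments": {
  "series": [
    [[0,0,0,0,0,0,0.8],[0,0,0,0,0,0,0.8],[0,0,0,0,0,0,0.8],[0,0,0,0,0,0,0.8]]
  ]
}}

```text
time: 3.25
tcp_pos: [0.5316, 0.1423, 0.0174]
tool_rot: [[-0.994, 0.112, 0.0], [0.112, 0.994, 0.002], [-0.0, 0.002, -1.0]]
ft_force: [-0.5, 0.9, 0.4]
grip_width: 0.0349
```

Call:
{"name": "apply_moves", "arguments": {
  "series": [
    [[-0.3,0,-6.3,0,0,0,0.8],[-0.8,0,-6.2,0,0,0,0.8],[-1.4,0,-6.1,0,0,0,0.8],[-1.9,0,-6,0,0,0,0.8],[-2.4,0,-5.8,0,0,0,0.8]]
  ]
}}

```text
time: 3.67
tcp_pos: [0.5386, 0.1415, 0.0488]
tool_rot: [[-0.994, 0.112, 0.001], [0.112, 0.994, 0.002], [-0.0, 0.002, -1.0]]
ft_force: [0.9, 1.2, -1.4]
grip_width: 0.0351
```

Call:
{"name": "apply_moves", "arguments": {
  "series": [
    [[-2.9,0,-5.6,0,0,0,0.8],[-3.4,0,-5.3,0,0,0,0.8],[-3.8,0,-5,0,0,0,0.8],[0,0,0,0,0,0,0.8],[0,0,0,0,0,0,0.8]]
  ]
}}

```text
time: 4.08
tcp_pos: [0.5486, 0.1404, 0.0641]
tool_rot: [[-0.994, 0.112, 0.001], [0.112, 0.994, 0.002], [-0.0, 0.002, -1.0]]
ft_force: [-0.2, 0.8, 0.3]
grip_width: 0.0348
```

Run:
```python
from h import *
from rig import ctrl
import cv2
d=ctrl.snapshot("scene");cv2.imwrite("pics/s3.png",cv2.resize(d["color"][130:290,280:480],None,fx=4,fy=3.75))
go((.5325,.1418,.0185),-6.4)
```

```text
t 4.13 tcp [0.5483 0.1403 0.0638] w 0.0354 F [1.1 1.7 0. ]
shift cur [15.9 -0.4 45.3] shift tgt [15.9 -0.3 45.3] turn [ 0.0022  0.     -0.0001]
```

View pics/s3.png

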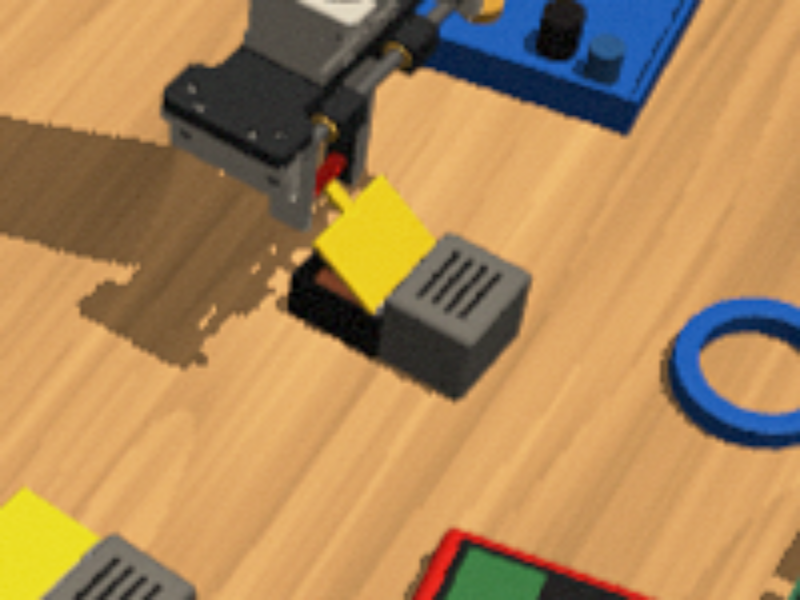

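The left lid is held at about 40° and the charger is still flat on the bench. Letting go.

Call:
{"name": "apply_moves", "arguments": {
  "series": [
    [[0,0,0,0,0,0,0],[0,0,0,0,0,0,0],[0,0,0,0,0,0,0],[0,0,0,0,0,0,0],[0,0,0,0,0,0,0]]
  ]
}}

```text
time: 4.55
tcp_pos: [0.5482, 0.14, 0.0636]
tool_rot: [[-0.994, 0.112, -0.0], [0.112, 0.994, 0.002], [0.0, 0.002, -1.0]]
ft_force: [0.5, -0.5, 0.6]
grip_width: 0.0646
```

Call:
{"name": "apply_moves", "arguments": {
  "series": [
    [[0,0,0,0,0,0,0],[0,0,0,0,0,0,0],[0,0,0,0,0,0,0],[0,0,0,0,0,0,0],[0,0,0,0,0,0,0]]
  ]
}}

```text
time: 4.97
tcp_pos: [0.5484, 0.1402, 0.0638]
tool_rot: [[-0.994, 0.112, 0.0], [0.112, 0.994, 0.002], [-0.0, 0.002, -1.0]]
ft_force: [0.2, -0.9, 0.3]
grip_width: 0.0932
```

Call:
{"name": "apply_moves", "arguments": {
  "series": [
    [[0,0,0,0,0,0,0],[0,0,0,0,0,0,0],[0,0,0,0,0,0,0],[0,0,0,0,0,0,0],[0,0,0,0,0,0,0]]
  ]
}}

```text
time: 5.38
tcp_pos: [0.5484, 0.1402, 0.0637]
tool_rot: [[-0.994, 0.112, 0.0], [0.112, 0.994, 0.002], [-0.0, 0.002, -1.0]]
ft_force: [-0.5, 0.4, -0.7]
grip_width: 0.0941
```

Run:
```python
from h import *
from rig import ctrl
import cv2
d=ctrl.snapshot("scene");cv2.imwrite("pics/s4.png",cv2.resize(d["color"][130:290,280:480],None,fx=4,fy=3.75))
go((.5325,.1418,.0185),-6.4)
```

```text
t 5.43 tcp [0.5484 0.1402 0.0637] w 0.0938 F [ 0.1 -0.1  0.5]
shift cur [15.9 -0.3 45.2] shift tgt [15.9 -0.2 45.2] turn [ 0.002   0.0001 -0.0001]
```

View pics/s4.png

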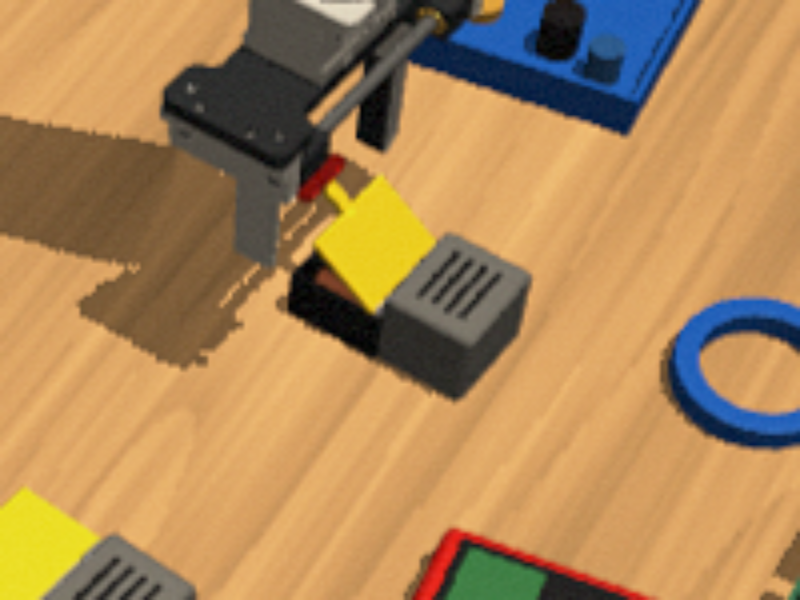

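The left lid has stayed up more than a second after release, so it is the stiff one. I still have to check the right lid, so I'll retreat straight up and move over.

Call:
{"name": "apply_moves", "arguments": {
  "series": [
    [[0,0,-10,0,0,0,0],[0,0,-25,0,0,0,0],[0,0,-30,0,0,0,0],[0,0,-20,0,0,0,0],[0,0,0,0,0,0.033,0]]
  ]
}}

```text
time: 5.85
tcp_pos: [0.5514, 0.1408, 0.1538]
tool_rot: [[-0.989, 0.145, 0.008], [0.145, 0.989, 0.005], [-0.008, 0.006, -1.0]]
ft_force: [0.2, -0.1, -0.3]
grip_width: 0.0941
```

Run:
```python
from h import *
go((.4829,-.1014,.12),-8.3)
```

```text
t 5.85 tcp [0.5514 0.1408 0.1538] w 0.0941 F [ 0.2 -0.1 -0.3]
shift cur [  33.  -249.8   32.1] shift tgt [  32.8 -249.6   33.8] turn [ 0.0057  0.0076 -0.0004]
```

Call:
{"name": "apply_moves", "arguments": {
  "series": [
    [[4,-30,0,0,0,0,0],[5,-35,0,0,0,0,0],[5,-38,0,0,0,0,0],[5,-38,0,0,0,0,0],[5,-38,0,0,0,0,0]]
  ]
}}

```text
time: 6.27
tcp_pos: [0.4982, -0.035, 0.1492]
tool_rot: [[-0.99, 0.144, 0.001], [0.144, 0.99, 0.002], [-0.001, 0.002, -1.0]]
ft_force: [1.6, -1.0, -0.3]
grip_width: 0.0939
```

Call:
{"name": "apply_moves", "arguments": {
  "series": [
    [[5,-38,0,0,0,0,0],[2,-30,10,0,0,0,0],[0,0,15,0,0,0,0],[0,0,0,0,0,0,0],[0,0,0,0,0,0,0]]
  ]
}}

```text
time: 6.68
tcp_pos: [0.4818, -0.0995, 0.1235]
tool_rot: [[-0.989, 0.145, -0.0], [0.145, 0.989, 0.003], [0.001, 0.003, -1.0]]
ft_force: [0.2, -0.3, 0.2]
grip_width: 0.0938
```

Run:
```python
from h import *
from rig import ctrl
import cv2
d=ctrl.snapshot("wrist");cv2.imwrite("pics/w5.png",d["color"])
go((.4829,-.1014,.0185),-8.3)
print(proj(d,(.4829,-.1014,.0365)))
```

```text
t 6.73 tcp [ 0.4825 -0.0989  0.1239] w 0.094 F [ 0.7 -0.  -0.6]
shift cur [ -0.7  -2.8 105.3] shift tgt [ -0.8  -2.5 105.4] turn [0.0027 0.0004 0.0014]
(np.float64(319.71849095522504), np.float64(241.75254549536044))
```

View pics/w5.png

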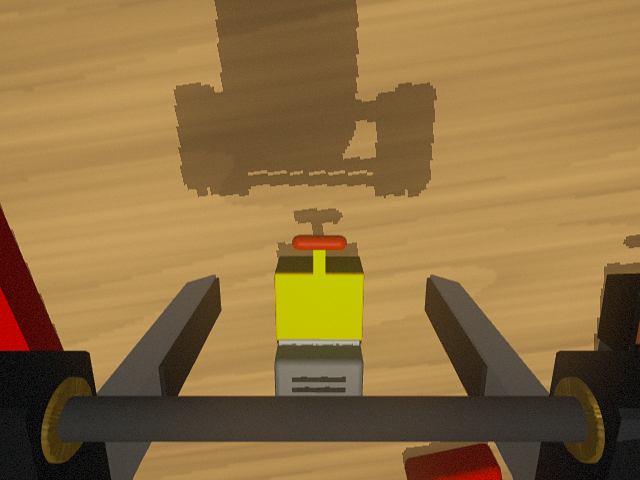

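The bar is at (320,242), as predicted (319.7,241.8). Descending.

Call:
{"name": "apply_moves", "arguments": {
  "series": [
    [[0,-2,25,0,0,0,0],[0,0,35,0,0,0,0],[0,0,33,0,0,0,0],[0,0,12,0,0,0,0.2],[0,0,0,0,0,0,0.4]]
  ]
}}

```text
time: 7.15
tcp_pos: [0.4808, -0.0995, 0.0163]
tool_rot: [[-0.99, 0.141, -0.004], [0.141, 0.99, 0.003], [0.004, 0.003, -1.0]]
ft_force: [-0.5, -0.2, 0.2]
grip_width: 0.0837
```

Call:
{"name": "apply_moves", "arguments": {
  "series": [
    [[0,0,0,0,0,0,0.4],[0,0,0,0,0,0,0.4]]
  ]
}}

```text
time: 7.32
tcp_pos: [0.4832, -0.1009, 0.0195]
tool_rot: [[-0.99, 0.143, 0.003], [0.143, 0.99, 0.002], [-0.002, 0.002, -1.0]]
ft_force: [0.7, 0.8, 0.3]
grip_width: 0.0704
```

Run:
```python
from h import *
go((.4829,-.1014,.0175),-8.3)
```

```text
t 7.32 tcp [ 0.4832 -0.1009  0.0195] w 0.0704 F [0.7 0.8 0.3]
shift cur [ 0.3 -0.5  2. ] shift tgt [ 0.3 -0.5  2. ] turn [0.0023 0.0024 0.0016]
```

Call:
{"name": "apply_moves", "arguments": {
  "series": [
    [[0.3,-0.3,1.5,0,0,0,0.6],[0,0,0,0,0,0,0.8],[0,0,0,0,0,0,0.8],[0,0,0,0,0,0,0.8],[0,0,0,0,0,0,0.8]]
  ]
}}

```text
time: 7.73
tcp_pos: [0.4817, -0.1019, 0.0171]
tool_rot: [[-0.99, 0.144, 0.001], [0.144, 0.99, 0.002], [-0.001, 0.002, -1.0]]
ft_force: [0.7, 0.5, -2.2]
grip_width: 0.037
```

Call:
{"name": "apply_moves", "arguments": {
  "series": [
    [[0,0,0,0,0,0,0.8],[0,0,0,0,0,0,0.8],[0,0,0,0,0,0,0.8]]
  ]
}}

```text
time: 7.98
tcp_pos: [0.4816, -0.1018, 0.0169]
tool_rot: [[-0.99, 0.144, 0.001], [0.144, 0.99, 0.002], [-0.0, 0.002, -1.0]]
ft_force: [0.6, 0.1, 2.3]
grip_width: 0.0353
```

Call:
{"name": "apply_moves", "arguments": {
  "series": [
    [[-0.3,0,-6.3,0,0,0,0.8],[-0.8,0,-6.2,0,0,0,0.8],[-1.4,0,-6.1,0,0,0,0.8],[-1.9,0,-6,0,0,0,0.8],[-2.4,0,-5.8,0,0,0,0.8]]
  ]
}}

```text
time: 8.4
tcp_pos: [0.4885, -0.1029, 0.048]
tool_rot: [[-0.99, 0.144, 0.001], [0.144, 0.99, 0.002], [-0.0, 0.002, -1.0]]
ft_force: [1.2, -0.9, -0.6]
grip_width: 0.0349
```

Call:
{"name": "apply_moves", "arguments": {
  "series": [
    [[-2.9,0,-5.6,0,0,0,0.8],[-3.4,0,-5.3,0,0,0,0.8],[-3.8,0,-5,0,0,0,0.8],[0,0,0,0,0,0,0.8],[0,0,0,0,0,0,0.8]]
  ]
}}

```text
time: 8.82
tcp_pos: [0.4981, -0.1044, 0.0632]
tool_rot: [[-0.99, 0.144, 0.0], [0.144, 0.99, 0.002], [0.0, 0.002, -1.0]]
ft_force: [-0.3, 0.2, -0.8]
grip_width: 0.0351
```

Run:
```python
from h import *
from rig import ctrl
import cv2
d=ctrl.snapshot("scene");cv2.imwrite("pics/s6.png",cv2.resize(d["color"][150:330,230:430],None,fx=4,fy=3.33))
go((.4816,-.1018,.0169),-8.3)
```

```text
t 8.87 tcp [ 0.4979 -0.1043  0.0629] w 0.0349 F [-0.8  0.6 -0.2]
shift cur [16.4  0.  46.1] shift tgt [16.5  0.1 46. ] turn [ 0.0021 -0.0005  0.0001]
```

View pics/s6.png

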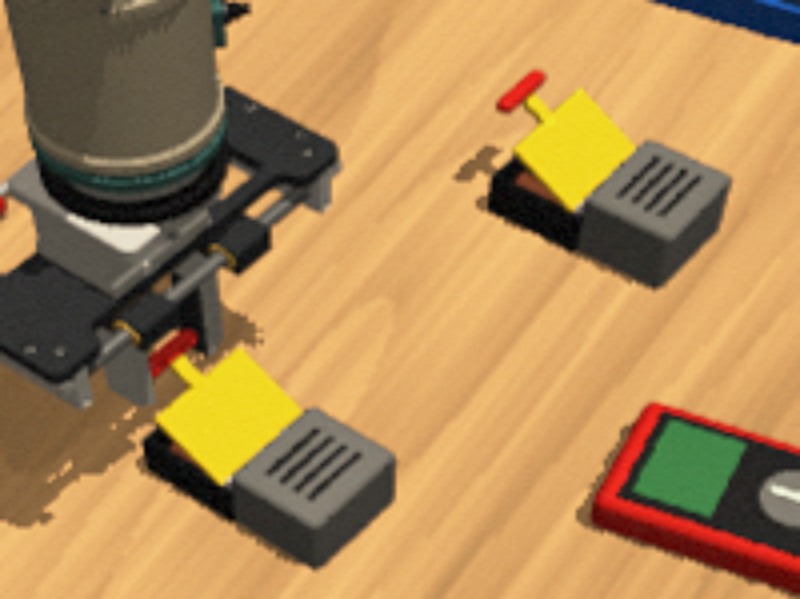

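The right lid is up at about 40°, and the left one is still standing. Letting the right one go.

Call:
{"name": "apply_moves", "arguments": {
  "series": [
    [[0,0,0,0,0,0,0],[0,0,0,0,0,0,0],[0,0,0,0,0,0,0],[0,0,0,0,0,0,0],[0,0,0,0,0,0,0]]
  ]
}}

```text
time: 9.28
tcp_pos: [0.498, -0.1045, 0.0629]
tool_rot: [[-0.99, 0.144, 0.0], [0.144, 0.99, 0.002], [0.0, 0.002, -1.0]]
ft_force: [-0.3, -0.5, -0.0]
grip_width: 0.0647
```

Call:
{"name": "apply_moves", "arguments": {
  "series": [
    [[0,0,0,0,0,0,0],[0,0,0,0,0,0,0],[0,0,0,0,0,0,0],[0,0,0,0,0,0,0],[0,0,0,0,0,0,0]]
  ]
}}

```text
time: 9.7
tcp_pos: [0.4981, -0.1044, 0.063]
tool_rot: [[-0.99, 0.144, 0.0], [0.144, 0.99, 0.002], [-0.0, 0.002, -1.0]]
ft_force: [-0.1, -0.3, -0.5]
grip_width: 0.0932
```

Call:
{"name": "apply_moves", "arguments": {
  "series": [
    [[0,0,0,0,0,0,0],[0,0,0,0,0,0,0],[0,0,0,0,0,0,0],[0,0,0,0,0,0,0],[0,0,0,0,0,0,0]]
  ]
}}

```text
time: 10.12
tcp_pos: [0.4982, -0.1044, 0.063]
tool_rot: [[-0.99, 0.144, 0.0], [0.144, 0.99, 0.002], [-0.0, 0.002, -1.0]]
ft_force: [0.5, -0.5, -0.4]
grip_width: 0.094
```

Run:
```python
from h import *
from rig import ctrl
import cv2
d=ctrl.snapshot("scene");cv2.imwrite("pics/s7.png",cv2.resize(d["color"][150:330,230:430],None,fx=4,fy=3.33))
go((.4816,-.1018,.0169),-8.3)
```

```text
t 10.17 tcp [ 0.4981 -0.1044  0.063 ] w 0.094 F [1.4 0.4 0.7]
shift cur [16.7  0.1 46.1] shift tgt [16.7  0.2 46.1] turn [ 0.002 -0.    -0.   ]
```

View pics/s7.png

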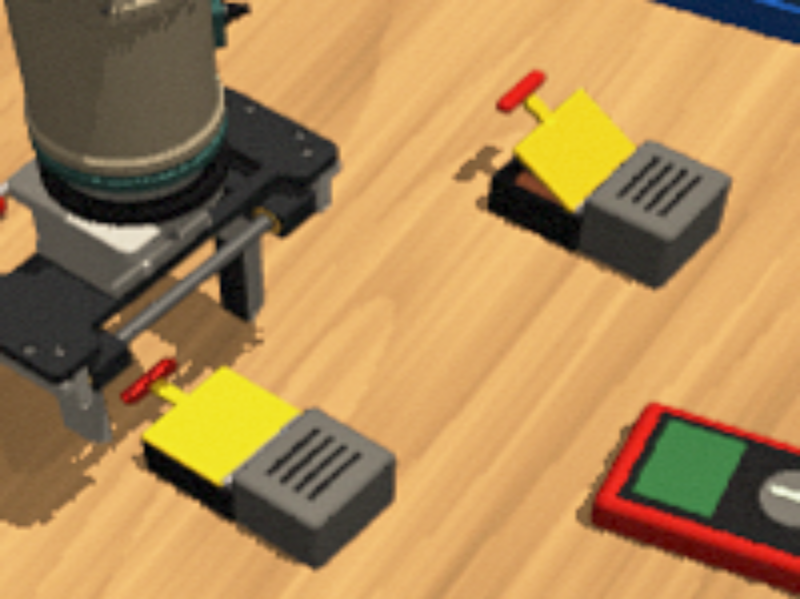

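The right lid dropped shut and the left one still stands, so the left charger goes in the tray. Moving above its housing.

Call:
{"name": "apply_moves", "arguments": {
  "series": [
    [[0,0,-20,0,0,0,0],[0,0,-35,0,0,0,0],[0,0,-35,0,0,0,0],[0,0,-15,0,0,0,0],[0,0,0,0,0,-0.033,0]]
  ]
}}

```text
time: 10.58
tcp_pos: [0.5007, -0.1051, 0.1719]
tool_rot: [[-0.994, 0.112, 0.008], [0.112, 0.994, 0.001], [-0.008, 0.001, -1.0]]
ft_force: [-0.2, 0.3, 0.1]
grip_width: 0.0944
```

Run:
```python
from h import *
from rig import ctrl
import cv2
d=ctrl.snapshot("top");cv2.imwrite("pics/t8.png",cv2.resize(d["color"][170:270,205:305],None,fx=6,fy=6,interpolation=cv2.INTER_CUBIC))
go((.6333,.1301,.165),-6.4)
```

```text
t 10.63 tcp [ 0.4997 -0.1049  0.1703] w 0.0941 F [ 0.  -0.4  0.5]
shift cur [-107.2  248.1    6.2] shift tgt [-106.6  248.4    5.3] turn [0.0016 0.0049 0.0026]
```

View pics/t8.png

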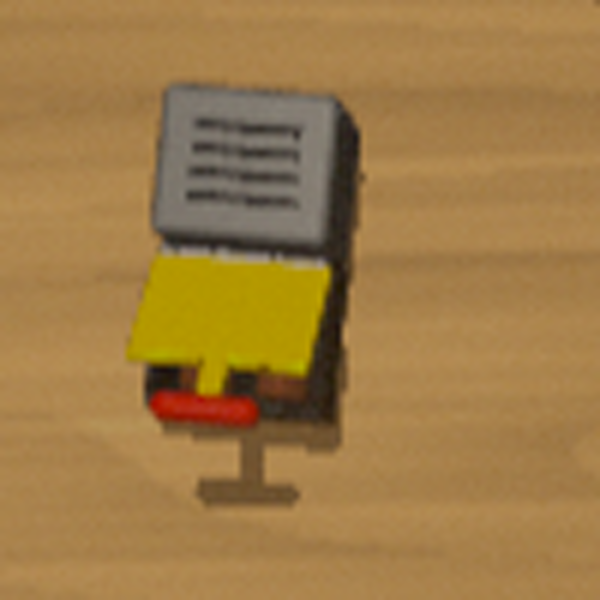

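Housing top centre is at (245.4,197.2) in the full picture, so the charger hasn't moved.

Call:
{"name": "apply_moves", "arguments": {
  "series": [
    [[-15,34,0,0,0,0,0],[-15,35,0,0,0,0,0],[-15,35,0,0,0,0,0],[-15,35,0,0,0,0,0],[-15,35,0,0,0,0,0]]
  ]
}}

```text
time: 11.05
tcp_pos: [0.5922, 0.0615, 0.1677]
tool_rot: [[-0.994, 0.112, -0.001], [0.112, 0.994, 0.002], [0.001, 0.002, -1.0]]
ft_force: [-0.2, 0.2, -0.5]
grip_width: 0.0937
```

Call:
{"name": "apply_moves", "arguments": {
  "series": [
    [[-15,35,0,0,0,0,0],[-15,35,0,0,0,0,0],[-2,4,0,0,0,0,0],[0,0,0,0,0,0,0],[0,0,0,0,0,0,0]]
  ]
}}

```text
time: 11.47
tcp_pos: [0.6312, 0.1291, 0.1675]
tool_rot: [[-0.994, 0.112, -0.002], [0.112, 0.994, 0.001], [0.002, 0.0, -1.0]]
ft_force: [0.2, -0.1, -0.1]
grip_width: 0.0941
```

Run:
```python
from h import *
from rig import ctrl
import cv2
d=ctrl.snapshot("wrist");cv2.imwrite("pics/w9.png",d["color"])
go((.6333,.1301,.0105),-6.4)
print(proj(d,(.6333,.1301,.056)))
```

```text
t 11.52 tcp [0.6312 0.1279 0.1678] w 0.0941 F [ 0.1 -0.7  0.5]
shift cur [ -2.1   2.5 157.3] shift tgt [ -1.9   2.5 157.3] turn [-0.0001 -0.0017 -0.0018]
(np.float64(324.34812930973817), np.float64(232.62035184623906))
```

View pics/w9.png

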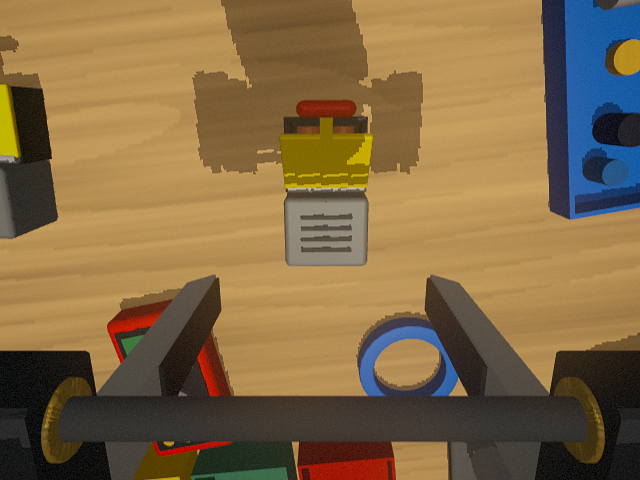

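Call:
{"name": "apply_moves", "arguments": {
  "series": [
    [[-1,3.5,20,0,0,0,0],[0,0,35,0,0,0,0],[0,0,40,0,0,0,0],[0,0,35,0,0,0,0],[0,0,18,0,0,0,0]]
  ]
}}

```text
time: 11.93
tcp_pos: [0.6302, 0.13, 0.0166]
tool_rot: [[-0.993, 0.115, -0.006], [0.115, 0.993, -0.001], [0.006, -0.001, -1.0]]
ft_force: [-0.4, -0.7, 0.1]
grip_width: 0.0941
```

Call:
{"name": "apply_moves", "arguments": {
  "series": [
    [[0,0,6,0,0,0,0],[0,0,0,0,0,0,0],[0,0,0,0,0,0,0]]
  ]
}}

```text
time: 12.18
tcp_pos: [0.6342, 0.1323, 0.0156]
tool_rot: [[-0.994, 0.113, 0.002], [0.113, 0.994, 0.002], [-0.001, 0.002, -1.0]]
ft_force: [-0.1, 0.2, 0.8]
grip_width: 0.0939
```

Run:
```python
from h import *
from rig import ctrl
import cv2
d=ctrl.snapshot("wrist");cv2.imwrite("pics/w10.png",d["color"])
go((.632,.1316,.0105),-6.4)
```

```text
t 12.23 tcp [0.6349 0.1329 0.0163] w 0.0938 F [-0.1  0.6 -0.4]
shift cur [ 2.7 -1.6  5.8] shift tgt [ 2.7 -1.6  5.8] turn [ 0.0025  0.0027 -0.0013]
```

View pics/w10.png

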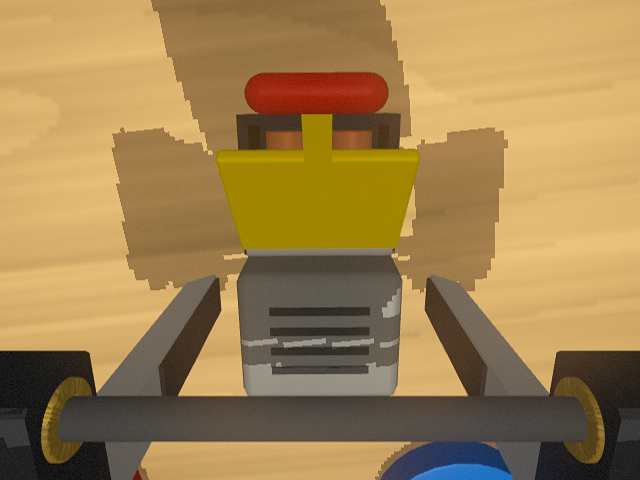

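The housing is centred between the fingers at column about 320. Closing now.

Call:
{"name": "apply_moves", "arguments": {
  "series": [
    [[2,-1.3,4,0,0,0,0.2],[0,0,0,0,0,0,0.5],[0,0,0,0,0,0,0.6],[0,0,0,0,0,0,0.6],[0,0,0,0,0,0,0.6]]
  ],
  "newtons": 20
}}

```text
time: 12.65
tcp_pos: [0.6317, 0.1327, 0.011]
tool_rot: [[-0.994, 0.112, 0.001], [0.112, 0.994, 0.002], [-0.001, 0.002, -1.0]]
ft_force: [-0.2, 0.0, -0.3]
grip_width: 0.0643
```

Call:
{"name": "apply_moves", "arguments": {
  "series": [
    [[0,0,0,0,0,0,0.6],[0,0,0,0,0,0,0.6],[0,0,0,0,0,0,0.6]]
  ]
}}

```text
time: 12.9
tcp_pos: [0.6316, 0.1319, 0.0109]
tool_rot: [[-0.994, 0.112, 0.001], [0.112, 0.994, 0.001], [-0.0, 0.001, -1.0]]
ft_force: [-0.9, -0.9, 3.6]
grip_width: 0.0601
```

Call:
{"name": "apply_moves", "arguments": {
  "series": [
    [[0,0,-3,0,0,0,0.6],[0,0,-6,0,0,0,0.6],[0,0,-8,0,0,0,0.6],[0,0,-6,0,0,0,0.6],[0,0,0,0,0,0,0.6]]
  ],
  "newtons": 25
}}

```text
time: 13.32
tcp_pos: [0.6323, 0.1329, 0.0349]
tool_rot: [[-0.994, 0.111, 0.002], [0.111, 0.994, 0.003], [-0.002, 0.003, -1.0]]
ft_force: [-0.3, -0.6, -7.1]
grip_width: 0.0601
```

Run:
```python
from h import *
from rig import ctrl
import cv2
d=ctrl.snapshot("scene");cv2.imwrite("pics/s11.png",cv2.resize(d["color"][130:290,280:480],None,fx=4,fy=3.75))
go((.632,.1316,.0105),-6.4)
```

```text
t 13.37 tcp [0.6321 0.1328 0.0344] w 0.0603 F [-0.6 -0.1 -7.5]
shift cur [ 0.  -1.3 23.9] shift tgt [-0.  -1.2 23.9] turn [0.0028 0.0017 0.    ]
```

View pics/s11.png

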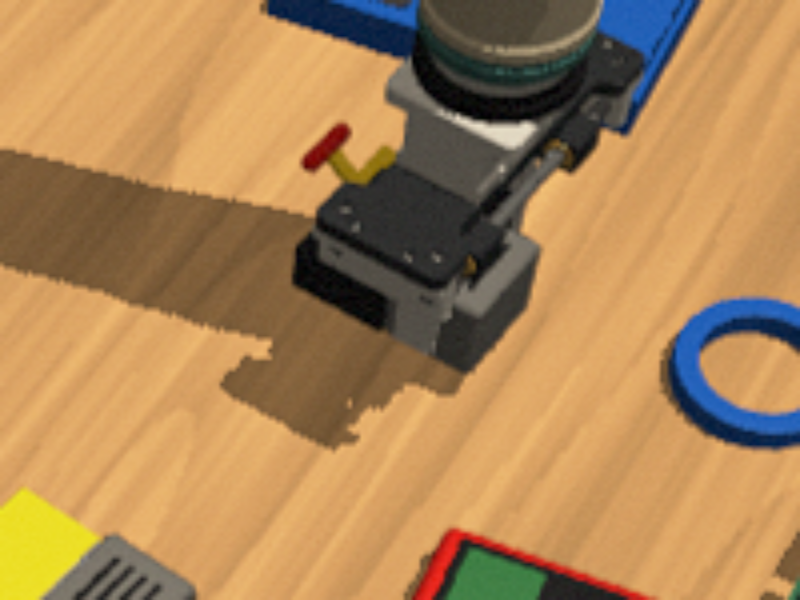

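The wrist carries about 7 N (0.7 kg), the charger hangs level and its lid is still up. Raising it smoothly.

Call:
{"name": "apply_moves", "arguments": {
  "series": [
    [[0,0,-12,0,0,0,0.6],[0,0,-22,0,0,0,0.6],[0,0,-28,0,0,0,0.6],[0,0,-28,0,0,0,0.6],[0,0,-18,0,0,0,0.6]]
  ]
}}

```text
time: 13.78
tcp_pos: [0.6323, 0.1324, 0.1449]
tool_rot: [[-0.994, 0.112, 0.003], [0.112, 0.994, 0.003], [-0.003, 0.003, -1.0]]
ft_force: [1.0, -0.1, -8.6]
grip_width: 0.0596
```

Call:
{"name": "apply_moves", "arguments": {
  "series": [
    [[0,0,-8,0,0,-0.03,0.6],[0,0,0,0,0,-0.05,0.6],[0,0,0,0,0,-0.05,0.6],[0,0,0,0,0,-0.04,0.6],[0,0,0,0,0,-0.02,0.6]]
  ]
}}

```text
time: 14.2
tcp_pos: [0.6304, 0.1319, 0.1489]
tool_rot: [[-0.997, -0.081, -0.002], [-0.081, 0.997, 0.002], [0.002, 0.002, -1.0]]
ft_force: [-0.1, -0.5, -8.7]
grip_width: 0.0601
```

Run:
```python
from h import *
go((.5556,-.4045,.15),4.5)
```

```text
t 14.2 tcp [0.6304 0.1319 0.1489] w 0.0601 F [-0.1 -0.5 -8.7]
shift cur [ 117.9 -528.6   -1.8] shift tgt [ 116.6 -528.9   -1.1] turn [ 0.0017 -0.0016  0.0024]
```

Call:
{"name": "apply_moves", "arguments": {
  "series": [
    [[1.8,-8,0,0,0,0,0.6],[3.5,-16,0,0,0,0,0.6],[5.3,-24,0,0,0,0,0.6],[6.6,-30,0,0,0,0,0.6],[6.6,-30,0,0,0,0,0.6]]
  ]
}}

```text
time: 14.62
tcp_pos: [0.6153, 0.0215, 0.1489]
tool_rot: [[-0.997, -0.079, -0.001], [-0.079, 0.997, 0.002], [0.001, 0.002, -1.0]]
ft_force: [1.0, -0.2, -8.0]
grip_width: 0.0597
```

Call:
{"name": "apply_moves", "arguments": {
  "series": [
    [[6.6,-30,0,0,0,0,0.6],[6.6,-30,0,0,0,0,0.6],[6.6,-30,0,0,0,0,0.6],[6.6,-30,0,0,0,0,0.6],[6.6,-30,0,0,0,0,0.6]]
  ]
}}

```text
time: 15.03
tcp_pos: [0.5938, -0.1317, 0.1488]
tool_rot: [[-0.997, -0.077, -0.001], [-0.077, 0.997, 0.002], [0.001, 0.002, -1.0]]
ft_force: [0.9, -0.3, -8.6]
grip_width: 0.0598
```

Call:
{"name": "apply_moves", "arguments": {
  "series": [
    [[6.6,-30,0,0,0,0,0.6],[6.6,-30,0,0,0,0,0.6],[6.6,-30,0,0,0,0,0.6],[6.6,-30,0,0,0,0,0.6],[6.6,-30,0,0,0,0,0.6]]
  ]
}}

```text
time: 15.45
tcp_pos: [0.5723, -0.2837, 0.1484]
tool_rot: [[-0.997, -0.077, -0.001], [-0.077, 0.997, 0.002], [0.001, 0.002, -1.0]]
ft_force: [0.0, -0.0, -8.0]
grip_width: 0.06
```

Call:
{"name": "apply_moves", "arguments": {
  "series": [
    [[6.6,-30,0,0,0,0,0.6],[6.6,-30,0,0,0,0,0.6],[5.3,-24,0,0,0,0,0.6],[3.5,-16,0,0,0,0,0.6],[2,-10,0,0,0,0,0.6]]
  ]
}}

```text
time: 15.87
tcp_pos: [0.5562, -0.3964, 0.1479]
tool_rot: [[-0.997, -0.074, -0.002], [-0.074, 0.997, 0.001], [0.001, 0.001, -1.0]]
ft_force: [-0.6, -0.2, -8.5]
grip_width: 0.0599
```

Call:
{"name": "apply_moves", "arguments": {
  "series": [
    [[1,-5,0,0,0,0,0.6],[0,0,0,0,0,0,0.6],[0,0,0,0,0,0,0.6]]
  ]
}}

```text
time: 16.12
tcp_pos: [0.5585, -0.3959, 0.1482]
tool_rot: [[-0.997, -0.08, 0.0], [-0.08, 0.997, 0.004], [-0.001, 0.004, -1.0]]
ft_force: [-0.0, 0.4, -8.5]
grip_width: 0.0598
```

Run:
```python
from h import *
from rig import ctrl
import cv2
d=ctrl.snapshot("wrist");cv2.imwrite("pics/w12.png",d["color"])
d=ctrl.snapshot("scene");cv2.imwrite("pics/s12.png",d["color"])
go((.5556,-.4045,.02),4.5)
```

```text
t 16.22 tcp [ 0.5588 -0.3955  0.1485] w 0.0601 F [ 0.6  0.5 -7.7]
shift cur [  4.1  -9.2 128.4] shift tgt [  3.9  -8.8 128.5] turn [0.0038 0.0009 0.0025]
```

View pics/w12.png

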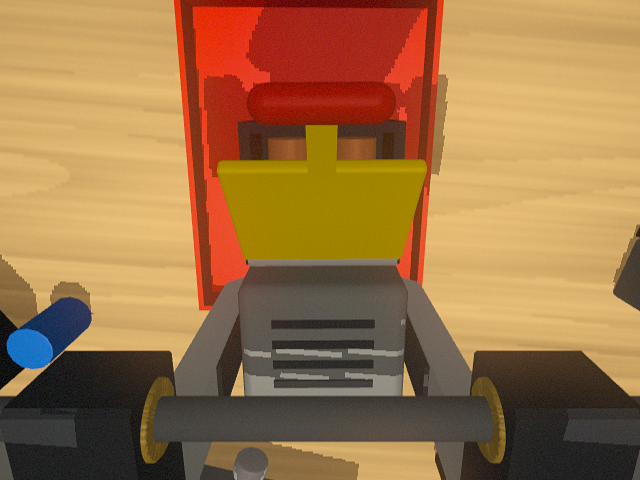

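View pics/s12.png

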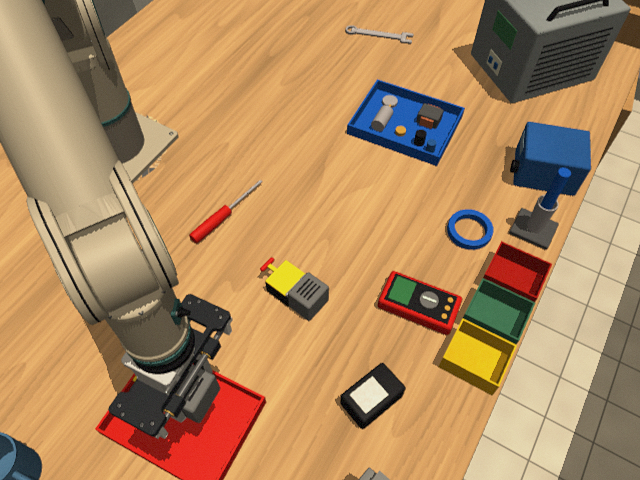

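The lid is still up and the tray is below, a little left of centre in the wrist picture, which matches the computed shift. Lowering.

Call:
{"name": "apply_moves", "arguments": {
  "series": [
    [[2,-4,6,0,0,0,0.6],[2,-5,14,0,0,0,0.6],[0,0,22,0,0,0,0.6],[0,0,25,0,0,0,0.6],[0,0,22,0,0,0,0.6]]
  ]
}}

```text
time: 16.63
tcp_pos: [0.5535, -0.4073, 0.057]
tool_rot: [[-0.997, -0.078, -0.001], [-0.078, 0.997, 0.002], [0.001, 0.002, -1.0]]
ft_force: [-0.1, -0.7, -8.4]
grip_width: 0.0599
```

Call:
{"name": "apply_moves", "arguments": {
  "series": [
    [[0,0,16,0,0,0,0.6],[0,0,10,0,0,0,0.6],[0,0,5,0,0,0,0.6],[0,0,0,0,0,0,0.6],[0,0,0,0,0,0,0.6]]
  ]
}}

```text
time: 17.05
tcp_pos: [0.5549, -0.4076, 0.0288]
tool_rot: [[-0.997, -0.078, 0.001], [-0.078, 0.997, 0.001], [-0.001, 0.001, -1.0]]
ft_force: [0.6, -0.1, -8.9]
grip_width: 0.0603
```

Run:
```python
from h import *
from rig import ctrl
import cv2
d=ctrl.snapshot("wrist");cv2.imwrite("pics/w13.png",d["color"])
go((.5556,-.4045,.0149),4.5)
```

```text
t 17.1 tcp [ 0.5554 -0.4079  0.0295] w 0.0598 F [ 0.3 -0.3 -7.5]
shift cur [-0.5  3.3 14.6] shift tgt [-0.5  3.4 14.6] turn [ 0.0005  0.0021 -0.0004]
```

View pics/w13.png

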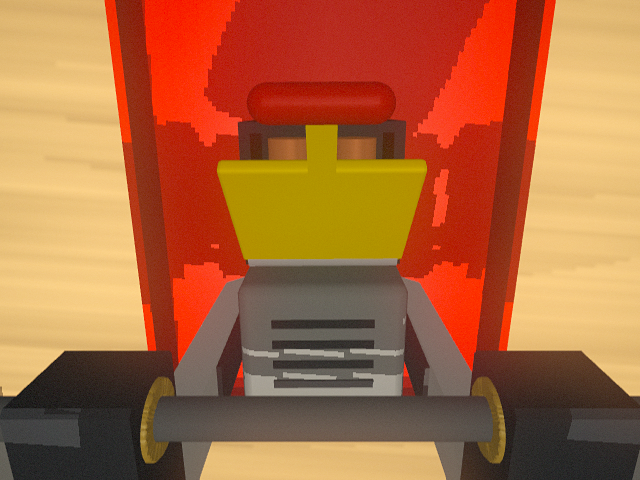

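The charger is centred between the tray walls and above the floor. Lowering slowly until it touches.

Call:
{"name": "apply_moves", "arguments": {
  "series": [
    [[0,0,4,0,0,0,0.6],[0,0,4,0,0,0,0.6],[0,0,3,0,0,0,0.6],[0,0,0,0,0,0,0.6],[0,0,0,0,0,0,0.6]]
  ]
}}

```text
time: 17.52
tcp_pos: [0.5543, -0.407, 0.0172]
tool_rot: [[-0.997, -0.078, -0.0], [-0.078, 0.997, 0.002], [0.0, 0.002, -1.0]]
ft_force: [0.2, -0.5, -7.7]
grip_width: 0.0599
```

Call:
{"name": "apply_moves", "arguments": {
  "series": [
    [[0,0,1,0,0,0,0.6],[0,0,1,0,0,0,0.6],[0,0,0.5,0,0,0,0.6],[0,0,0,0,0,0,0.6],[0,0,0,0,0,0,0.6]]
  ]
}}

```text
time: 17.93
tcp_pos: [0.5546, -0.4071, 0.015]
tool_rot: [[-0.997, -0.078, 0.0], [-0.078, 0.997, 0.002], [-0.001, 0.002, -1.0]]
ft_force: [1.1, 0.3, -6.8]
grip_width: 0.0597
```

Call:
{"name": "apply_moves", "arguments": {
  "series": [
    [[0,0,0.5,0,0,0,0.6],[0,0,0,0,0,0,0.6],[0,0,0,0,0,0,0.6]]
  ]
}}

```text
time: 18.18
tcp_pos: [0.5546, -0.4072, 0.015]
tool_rot: [[-0.997, -0.078, 0.0], [-0.078, 0.997, 0.002], [-0.001, 0.002, -1.0]]
ft_force: [-1.4, 1.6, -2.6]
grip_width: 0.0602
```

Call:
{"name": "apply_moves", "arguments": {
  "series": [
    [[0,0,0.4,0,0,0,0.6],[0,0,0,0,0,0,0.6],[0,0,0,0,0,0,0.6]]
  ]
}}

```text
time: 18.43
tcp_pos: [0.5546, -0.4072, 0.0149]
tool_rot: [[-0.997, -0.078, 0.0], [-0.078, 0.997, 0.002], [-0.001, 0.002, -1.0]]
ft_force: [-2.4, 2.3, 3.6]
grip_width: 0.0598
```

It has touched down: the weight is off the wrist. Opening.

Call:
{"name": "apply_moves", "arguments": {
  "series": [
    [[0,0,0,0,0,0,0.25],[0,0,0,0,0,0,0.15],[0,0,0,0,0,0,0.1],[0,0,0,0,0,0,0.1],[0,0,0,0,0,0,0.1]]
  ]
}}

```text
time: 18.85
tcp_pos: [0.5549, -0.4074, 0.0141]
tool_rot: [[-0.997, -0.078, 0.001], [-0.078, 0.997, 0.002], [-0.001, 0.002, -1.0]]
ft_force: [-0.3, 0.5, -0.5]
grip_width: 0.0845
```

Call:
{"name": "apply_moves", "arguments": {
  "series": [
    [[0,0,0,0,0,0,0.1],[0,0,-5,0,0,0,0.1],[0,0,-15,0,0,0,0.1],[0,0,-25,0,0,0,0.1],[0,0,-30,0,0,0,0.1]]
  ]
}}

```text
time: 19.27
tcp_pos: [0.5536, -0.4066, 0.0894]
tool_rot: [[-0.997, -0.078, -0.002], [-0.078, 0.997, 0.004], [0.002, 0.004, -1.0]]
ft_force: [0.5, -0.3, 0.7]
grip_width: 0.0847
```

Call:
{"name": "apply_moves", "arguments": {
  "series": [
    [[0,0,-35,0,0,0,0.1],[0,0,-35,0,0,0,0.1],[0,20,-35,0,0,0,0.1],[0,35,-5,0,0,0,0.1],[0,35,0,0,0,0,0.1]]
  ]
}}

```text
time: 19.68
tcp_pos: [0.5492, -0.3193, 0.2042]
tool_rot: [[-0.997, -0.075, 0.008], [-0.075, 0.997, -0.003], [-0.008, -0.003, -1.0]]
ft_force: [-0.1, 0.5, -0.7]
grip_width: 0.0842
```

Call:
{"name": "apply_moves", "arguments": {
  "series": [
    [[0,35,0,0,0,0,0.1],[0,35,0,0,0,0,0.1],[0,35,0,0,0,0,0.1],[0,35,0,0,0,0,0.1],[0,10,0,0,0,0,0.1]]
  ]
}}

```text
time: 20.1
tcp_pos: [0.5359, -0.1614, 0.2012]
tool_rot: [[-0.996, -0.085, 0.002], [-0.085, 0.996, 0.005], [-0.002, 0.005, -1.0]]
ft_force: [-0.0, 1.1, 0.5]
grip_width: 0.0848
```

Run:
```python
from h import *
from rig import ctrl
import cv2
d=ctrl.snapshot("top");cv2.imwrite("pics/t14.png",d["color"])
d=ctrl.snapshot("scene");cv2.imwrite("pics/s14.png",cv2.resize(d["color"][230:480,80:400],None,fx=2.4,fy=2.4))
go((.5556,-.4045,.0149),4.5)
```

```text
t 20.2 tcp [ 0.5364 -0.1655  0.2011] w 0.0844 F [ 0.6 -0.3  0.8]
shift cur [   1.1 -240.2  185.6] shift tgt [  -0.4 -239.8  186.2] turn [0.0023 0.0024 0.0046]
```

View pics/t14.png

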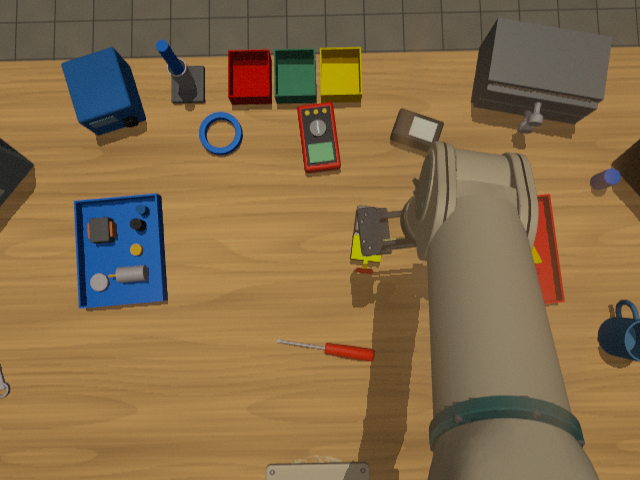

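View pics/s14.png

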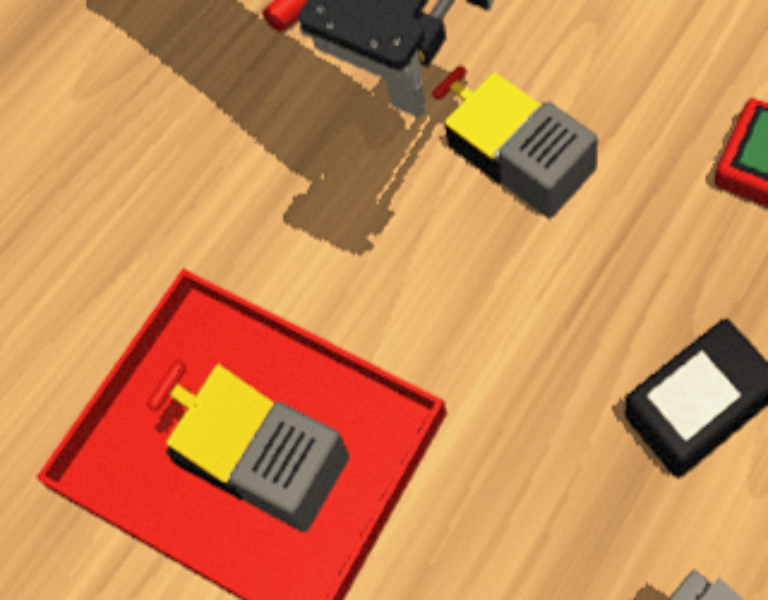

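The charger sits in the tray, but from this angle I can't tell whether its lid is up. I'll clear the arm for a better view.

Call:
{"name": "apply_moves", "arguments": {
  "series": [
    [[0,35,0,0,0,0,0.1],[0,38,0,0,0,0,0.1],[0,38,0,0,0,0,0.1],[0,38,0,0,0,0,0.1],[0,38,0,0,0,0,0.1]]
  ]
}}

```text
time: 20.62
tcp_pos: [0.522, 0.0171, 0.2006]
tool_rot: [[-0.997, -0.074, 0.002], [-0.074, 0.997, 0.001], [-0.002, 0.001, -1.0]]
ft_force: [1.1, -0.3, 0.1]
grip_width: 0.0844
```

Call:
{"name": "apply_moves", "arguments": {
  "series": [
    [[0,38,0,0,0,0,0.1],[0,35,0,0,0,0,0.1],[0,10,0,0,0,0,0.1],[0,0,0,0,0,0,0.1],[0,0,0,0,0,0,0.1]]
  ]
}}

```text
time: 21.03
tcp_pos: [0.5156, 0.0988, 0.2003]
tool_rot: [[-0.997, -0.077, 0.001], [-0.077, 0.997, 0.0], [-0.001, 0.0, -1.0]]
ft_force: [0.6, -1.3, 0.7]
grip_width: 0.0847
```

Run:
```python
from h import *
from rig import ctrl
import cv2
d=ctrl.snapshot("top");cv2.imwrite("pics/t15.png",cv2.resize(d["color"][180:330,330:580],None,fx=3.2,fy=3.2,interpolation=cv2.INTER_CUBIC))
# predicted bar position for lid shut / 40deg at placed pose
h=np.array([.555,-.4072]);y=np.radians(4.5);f=np.array([np.cos(y),np.sin(y)])
for a in (0,40):
    r=30+72*np.cos(np.radians(a)); p=[*(h-f*r/1e3),.004+.0365+.072*np.sin(np.radians(a))]
    for n in("top","scene"):
        s=ctrl.snapshot(n); u,v=proj(s,p); print(a,n,(round(u,1),round(v,1)), "t15 px",((u-330)*3.2,(v-180)*3.2) if n=="top" else "s14 px" and ((u-80)*2.4,(v-230)*2.4))
```

```text
0 top (np.float64(522.4), np.float64(281.9)) t15 px (np.float64(615.7786556220941), np.float64(326.10903480086495))
0 scene (np.float64(146.4), np.float64(394.5)) t15 px (np.float64(159.24480573940343), np.float64(394.89304252113175))
40 top (np.float64(530.6), np.float64(272.7)) t15 px (np.float64(641.9934201489916), np.float64(296.69285833320595))
40 scene (np.float64(147.7), np.float64(389.6)) t15 px (np.float64(162.54536542786008), np.float64(383.0123072993149))
```

View pics/t15.png

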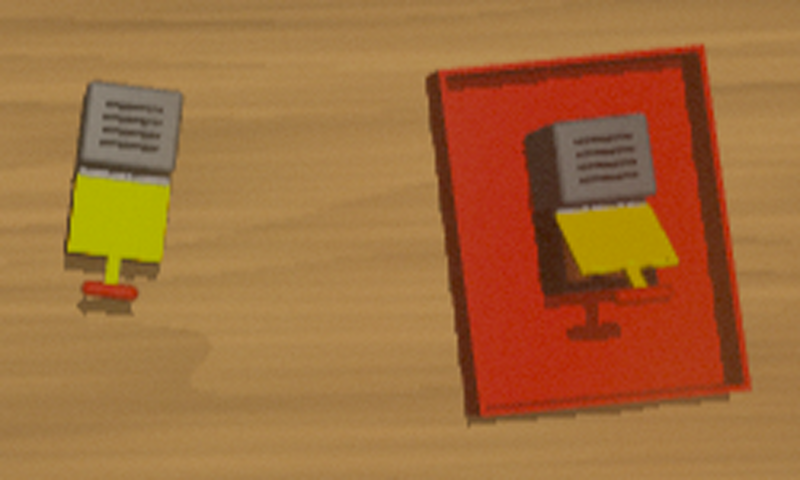

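The tray charger's bar is at (643,295), matching the prediction for 40° (642,297) and not for shut (616,326). The charger lies flat inside the tray walls. The right charger is shut, its bar at the original pixel (364,271).

```bash
python3 -c "
from rig import ctrl
s=ctrl.state();print(s['time'],abs(s['joint_vel']).max());print(ctrl.hand_in())"
```

```text
21.2833 0.010359160610967446
the job is handed in; nothing more can be done
None
```

The stiff charger, which was the left one, is now flat in the red tray with its lid up. The good one is still in its place with its lid shut. I handed the job in at 21.3 s of the 64 s.

- **Lid checks:** I lifted the left lid by its bar to about 40° and let it go; more than a second later it was still up, so it is the stiff one. I then did the same with the right lid, and it dropped shut.
- **Placing:** I carried the left charger by its housing at about 0.15 m and lowered it slowly until its weight came off the wrist. Then I opened the fingers and drew the arm clear.
- **Last checks:** In the final top view the tray charger's bar is within 1 px of where a 40° lid would put it. The charger sits inside the tray walls, and the right charger's bar is at its original pixel. The robot is about 0.2 m above the bench, touching nothing, and the force reading is near zero.

One scene picture, taken just after the placing, left it unclear whether the tray lid was up; the top view settled that. No check failed.

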